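Return the checked stamps and show the next one to the inspection camera

TASK

We are checking the office stamps under the inspection camera. Put the two checked stamps that stand loose on the worktop back into the two free pockets of the stamp rack, one after the other, upright and right down; then take out the stamp that was in the rack from the start and hold it still in front of the camera: the middle of its rubber face 10 cm out from the lens on the lens's line of sight, the face square to the lens and its long side level. Finish while holding it there, and leave the binder clip and the ink pad where they are.

Things in the scene. Friction and masses are not known exactly. Their poses are not given: they have to be found in the camera images.
- stamp_front_left: wooden hand stamp, 50 g: foot 25 (x) x 53 (y) x 16 mm, flat rubber face underneath; round knob on its middle, up to 24 mm thick, 78 mm high in all. Grip the knob with the pads about 58 mm above the face. Origin: centre of the rubber face; z up through the knob, y along the long side. Loose on the worktop in front, the left one of the two.
- stamp_front_right: wooden hand stamp, 50 g: foot 25 (x) x 53 (y) x 16 mm, flat rubber face underneath; round knob on its middle, up to 24 mm thick, 78 mm high in all. Grip the knob with the pads about 58 mm above the face. Origin: centre of the rubber face; z up through the knob, y along the long side. Loose on the worktop in front, the right one of the two.
- stamp_racked: wooden hand stamp, 50 g: foot 25 (x) x 53 (y) x 16 mm, flat rubber face underneath; round knob on its middle, up to 24 mm thick, 78 mm high in all. Grip the knob with the pads about 58 mm above the face. Origin: centre of the rubber face; z up through the knob, y along the long side. In a rack pocket at the start, long side along the pocket; the one to show.
- knob_top (a point): top of the knob of stamp_racked, on its z axis, 78 mm above the rubber face
- stamp_rack: grey fixed block 84 (x) x 194 (y) x 26 mm with four equal pockets in a row along y, 45 mm apart; each 59 (x) x 31 (y) mm, 18 mm deep, flat floor 8 mm above the worktop, 2.5 mm chamfer. A stamp fits with its long side along the rack's x, either way round. stamp_racked is in one pocket, the binder clip in another, two are free. Origin: centre of the underside.
- stamp_rack_hole0 (a point): centre of the mouth of rack pocket 0, at the block's top, 18 mm above the pocket floor (y = +67.5 mm in the rack)
- stamp_rack_hole1 (a point): centre of the mouth of rack pocket 1, at the block's top, 18 mm above the pocket floor (y = +22.5 mm in the rack)
- stamp_rack_hole2 (a point): centre of the mouth of rack pocket 2, at the block's top, 18 mm above the pocket floor (y = -22.5 mm in the rack)
- stamp_rack_hole3 (a point): centre of the mouth of rack pocket 3, at the block's top, 18 mm above the pocket floor (y = -67.5 mm in the rack)
- camera: inspection camera's fixed stand: black disc foot 80 mm in diameter with a short bent column; whole camera about 135 mm high. Origin: centre of the underside; the lens looks to its -x side and up.
- lens_head: white camera head, cylinder 54 mm thick, 56 mm long, fixed on the stand. Origin: centre of the lens glass at its upper end, 118 mm above the worktop. z: line of sight out of the lens, 55 degrees above horizontal to the stand's -x side (roughly to the robot); y is horizontal. Hold the rubber face at x = y = 0, z = 100 mm, looking at the lens (knob farther out), the stamp's y along this y.
- binder_clip: black binder clip 41 x 24 mm, 49 mm high with its wire arms, standing in a rack pocket; leave it there
- ink_pad: flat dark ink pad tin 70 x 112 x 15 mm, lying on the worktop between the two loose stamps; leave it there
Things that resemble listed ones, but are neither listed nor needed, are in the scene too. What is shaped like the stamp_front_left but turquoise is not meant.

How it is judged:
On the way, in this order (a step that is already met when the one before it is completed fails the run):
1. one of the loose stamps stands in a rack pocket, released, the racked stamp still in place ((((horizontal distance between stamp_front_left and stamp_rack_hole0 below 0.008 m or horizontal distance between stamp_front_left and stamp_rack_hole1 below 0.008 m or horizontal distance between stamp_front_left and stamp_rack_hole2 below 0.008 m or horizontal distance between stamp_front_left and stamp_rack_hole3 below 0.008 m) and z of stamp_front_left in the frame of stamp_rack below 0.012 m and angle between stamp_front_left's own z axis and vertical below 0.1 rad and angle between the y axis of stamp_front_left and the x axis of stamp_rack, either way round below 0.2 rad and contact force between the fingers and stamp_front_left below 0.05 N and linear speed of stamp_front_left below 0.03 m/s) or ((horizontal distance between stamp_front_right and stamp_rack_hole0 below 0.008 m or horizontal distance between stamp_front_right and stamp_rack_hole1 below 0.008 m or horizontal distance between stamp_front_right and stamp_rack_hole2 below 0.008 m or horizontal distance between stamp_front_right and stamp_rack_hole3 below 0.008 m) and z of stamp_front_right in the frame of stamp_rack below 0.012 m and angle between stamp_front_right's own z axis and vertical below 0.1 rad and angle between the y axis of stamp_front_right and the x axis of stamp_rack, either way round below 0.2 rad and contact force between the fingers and stamp_front_right below 0.05 N and linear speed of stamp_front_right below 0.03 m/s)) and distance of stamp_racked from where it was at the start of the episode below 0.02 m), for 0.2 s.
2. both loose stamps stand in rack pockets, released, the racked stamp still in place ((horizontal distance between stamp_front_left and stamp_rack_hole0 below 0.008 m or horizontal distance between stamp_front_left and stamp_rack_hole1 below 0.008 m or horizontal distance between stamp_front_left and stamp_rack_hole2 below 0.008 m or horizontal distance between stamp_front_left and stamp_rack_hole3 below 0.008 m) and z of each of stamp_front_left, stamp_front_right in the frame of stamp_rack below 0.012 m and angle between each of stamp_front_left, stamp_front_right's own z axis and vertical below 0.1 rad and angle between the y axis of each of stamp_front_left, stamp_front_right and the x axis of stamp_rack, either way round below 0.2 rad and contact force between the fingers and stamp_front_left below 0.05 N and linear speed of each of stamp_front_left, stamp_front_right below 0.03 m/s and (horizontal distance between stamp_front_right and stamp_rack_hole0 below 0.008 m or horizontal distance between stamp_front_right and stamp_rack_hole1 below 0.008 m or horizontal distance between stamp_front_right and stamp_rack_hole2 below 0.008 m or horizontal distance between stamp_front_right and stamp_rack_hole3 below 0.008 m) and contact force between the fingers and stamp_front_right below 0.05 N and distance of stamp_racked from where it was at the start of the episode below 0.02 m), for 0.2 s.
At the end, for the whole second after the job is handed in: Both loose stamps stand released on rack pocket floors. The third is held still by the fingers alone, its face 80 to 120 mm out from the lens, within 18 mm of the line of sight each way, turned to the lens and square to it within 0.17 rad, its long side along the camera's y within 0.17 rad ((horizontal distance between stamp_front_left and stamp_rack_hole0 below 0.008 m or horizontal distance between stamp_front_left and stamp_rack_hole1 below 0.008 m or horizontal distance between stamp_front_left and stamp_rack_hole2 below 0.008 m or horizontal distance between stamp_front_left and stamp_rack_hole3 below 0.008 m) and z of each of stamp_front_left, stamp_front_right in the frame of stamp_rack below 0.012 m and angle between each of stamp_front_left, stamp_front_right's own z axis and vertical below 0.1 rad and angle between the y axis of each of stamp_front_left, stamp_front_right and the x axis of stamp_rack, either way round below 0.2 rad and contact force between the fingers and stamp_front_left below 0.05 N and linear speed of each of stamp_front_left, stamp_front_right below 0.03 m/s and (horizontal distance between stamp_front_right and stamp_rack_hole0 below 0.008 m or horizontal distance between stamp_front_right and stamp_rack_hole1 below 0.008 m or horizontal distance between stamp_front_right and stamp_rack_hole2 below 0.008 m or horizontal distance between stamp_front_right and stamp_rack_hole3 below 0.008 m) and contact force between the fingers and stamp_front_right below 0.05 N and x of stamp_racked in the frame of lens_head between -0.018 and 0.018 m and y of stamp_racked in the frame of lens_head between -0.018 and 0.018 m and z of stamp_racked in the frame of lens_head between 0.08 and 0.12 m and z of knob_top in the frame of lens_head above 0.14 m and angle between the z axis of stamp_racked and the z axis of lens_head, either way round below 0.17 rad and angle between the y axis of stamp_racked and the y axis of lens_head, either way round below 0.17 rad and linear speed of stamp_racked below 0.02 m/s and angular speed of stamp_racked below 0.15 rad/s and contact force between the fingers and stamp_racked above 0.5 N and height (world z) of stamp_racked above 0.1 m and contact force between stamp_racked and camera below 0.05 N and contact force between stamp_racked and stamp_rack below 0.05 N); the arm keeps its last pose, push and grip.
It fails at once if the ink pad is pushed away (more than 30 mm) (distance of ink_pad from where it was at the start of the episode above 0.03 m).
It fails at once if the binder clip is pushed or taken from its pocket (more than 30 mm) (distance of binder_clip from where it was at the start of the episode above 0.03 m).
It also fails if it takes over 61 s, if anything falls off the work surface, if the arm or the gripper's body presses on something with over 40 N, if the wrist force passes 120 N, or if a joint passes its speed limit or range.

ROBOT

A 6-joint arm with a two-finger parallel gripper is mounted at the origin on a cart in front of the work surface, level with it; the furniture and walls round the work are solid. World frame = base frame: x ahead of the robot, y to its left, z up, the work surface at z = 0. Lengths are in m, angles in rad, forces in N, time in s.
With the tool pointing down it reaches from about 0.375 to 0.9 m from the base axis. Payload 3.1 kg.
Tool frame: the origin (TCP) lies midway between the tips of the shut fingers; the grasp point (between the pads) lies 19 mm behind it (manip.grip_depth is the distance from the TCP to the grasp point, in m); z points along the fingers, y is the line along which they close (so a half turn about z gives the same grasp; the last joint's range is limited). The gripper opens to 85 mm and grips with 20 to 120 N. Pads are 22 mm wide; open, the fingers measure 114 mm over their backs; the gripper's body (76 mm by 85 mm) begins 54 mm behind the grasp point. The pads swing forward as they close: fully open they stand 13 mm farther back than shut.
Start: joints at [1.026, 0.527, 1.433, -0, 1.181, -0.178], TCP at [0.224, 0.584, 0.231] pointing down, gripper open.
Joint ranges: [-3.08, 3.08], [-0.75, 2.2], [0.22, 2.44], [-1.43, 4.57], [0, 2.65], [-2.85, 2.85]. Speed limits (rad/s): [2.79, 2.79, 3.14, 3.14, 3.14, 3.14].

INTERFACE

Orientations are given as a unit quaternion [x, y, z, w].
In Python, from station import telemetry, snapshot, manip gives the robot as it stands. The module is installed in compiled form; this text tells all that it offers.
- The arm moves only by the shell command python3 -m crank 'ROWS' [OPENING] [FORCE]. ROWS is text: rows parted by semicolons, each of 6 numbers parted by spaces: the shift along the tool's x, y, z as a fraction of full scale, then the turn, a rotation vector about the tool's x, y, z as a fraction of full scale. A call has exactly 5 rows; each row shifts and turns the commanded pose from where the row before left it, along the tool's axes as they then stand; what a row does not reach is not made up. Full scale, the value 1, is 4 cm for a shift and 90 degrees for a turn. A row lasts 1/10 s, in which the tool goes at most 50 mm and 8.59 degrees, less where a joint would pass 70% of its speed; a pose out of reach is approached as far as the arm can. A call with a number of a shift or a turn outside -1 to 1 is refused whole. A call with a gripper value outside its range is refused whole. OPENING is the opening, from -1 (shut) to 1 (fully open), set as the call begins (- or left out, the last holds). The fingers move at their own pace and stop on an object; FORCE is the grip in N (left out, the last holds). Time passes only in rows, so rows that do not move let the fingers close, or fill a call up. It gives the time, the measured TCP pose, the force, the opening and the grip force at its end, in the units of the state.
- telemetry.sense(): the state, without advancing time (a new reading comes with each control period).
- snapshot(name): name is "scene" or "top"; returns a dict with "image" (480x640x3 uint8, red, green, blue), "depth" (480x640 float32, m along the optical axis (not along the pixel's ray), 0 where there is no reading), "camera_matrix" (3x3 intrinsics, pixels), "k1" (the pictures are not rectified: a ray, as slopes to the right and down, at radius r is drawn at 1 + k1 r^2 times it, then the intrinsics apply), "rvec" (rotation vector, rad) and "tvec" (3), from world to camera coordinates, as OpenCV has them. Camera axes: x right, y down, z forward; pixel columns grow to the right and rows downward; lengths in m; the calibration is good to about 2 mm. A picture is of the moment at which its call begins.
- manip.sign_off(): hands the job in; it is judged then, once.
The state is a dict: "t": time; "q": joint angles; "qd": joint speeds; "tau": joint torques, N m; "tcp_pos": TCP position; "tool_rot": TCP orientation; "force": force on the tool from outside, world axes, zero at the start; "ft_torque": the same for the moment, N m; "finger_gap": opening from 0.0 (shut) to 1.0 (fully open); "gripper_force": force on a finger pad.
Only numpy, scipy, OpenCV 4.12 (cv2) and the standard library are available. Lean on these libraries where they do the work, as an engineer would, in place of code of your own. Each camera call takes 0.05 s, during which the arm holds its last target. There are 200 camera calls.

## Working session

There is one attempt and no reset: what is moved stays moved. The work goes in short steps, Python scripts to look and compute and a shell command to move; the robot and the scene stay as the last step left them, time stands still between calls to the robot, and variables do not carry over. Pictures are saved under pics/ and viewed, at most 10 in all, crops included, and the job is handed in when it is done.

```bash
mkdir -p pics
cat > h.py <<'E'
import numpy as np, cv2
from scipy.spatial.transform import Rotation as R
from station import telemetry, snapshot, manip
def cloud(s):
    K=s["camera_matrix"];h,w=s["depth"].shape
    v,u=np.mgrid[:h,:w];x=(u-K[0,2])/K[0,0];y=(v-K[1,2])/K[1,1]
    a,b=x.copy(),y.copy()
    for _ in range(20):
        f=1+s["k1"]*(a*a+b*b);a,b=x/f,y/f
    d=s["depth"];P=np.stack([a*d,b*d,d],-1)
    M=cv2.Rodrigues(np.array(s["rvec"],float))[0]
    W=(P-np.array(s["tvec"]).ravel())@M
    W[d==0]=np.nan
    return W
def save(n,im,scale=1):
    cv2.imwrite("pics/"+n,cv2.resize(im[...,::-1],None,fx=scale,fy=scale,interpolation=cv2.INTER_CUBIC))
E
python3 - <<'E'
from h import *
for n in("scene","top"):
    s=snapshot(n);save(n+"0.png",s["image"]);np.savez(n+"0.npz",**s)
    W=cloud(s);M=cv2.Rodrigues(np.array(s["rvec"],float))[0];print(n,-M.T@np.array(s["tvec"]).ravel(),np.nanmin(W,(0,1)),np.nanmax(W,(0,1)))
print(telemetry.sense(),manip.grip_depth)
E
```

```text
scene [-0.16944805  0.1298596   0.61232919] [-0.10463002 -1.98586214 -0.91765962] [1.03471704 0.43472091 0.54345357]
top [ 0.44022443 -0.21348393  1.13592905] [-0.25885676 -1.43754063 -0.92831235] [0.95647986 0.82959487 0.72274914]
{'t': 0.1, 'q': array([ 1.02649702e+00,  5.28355977e-01,  1.43378847e+00,  5.67475097e-06,
        1.18142672e+00, -1.78489198e-01]), 'qd': array([ 8.74901676e-04, -1.14191055e-03, -1.72730228e-03, -3.75735215e-05,
        4.90671737e-04, -1.72724778e-03]), 'tau': array([ 5.16268374e-04, -4.43307817e+01, -1.78586698e+01, -2.23919965e-04,
        3.82731188e-03,  1.34180784e-06]), 'tcp_pos': array([0.22318512, 0.58308868, 0.23043752]), 'tool_rot': array([ 1.81887905e-01,  9.83318774e-01, -9.24428494e-04, -3.52234914e-04]), 'force': array([-0.02600334,  0.47223755,  0.43206711]), 'ft_torque': array([-0.02029766, -0.01040913, -0.03529829]), 'gripper_force': 0.0, 'finger_gap': 1.0015520021772237} 0.0187
```

View pics/scene0.png

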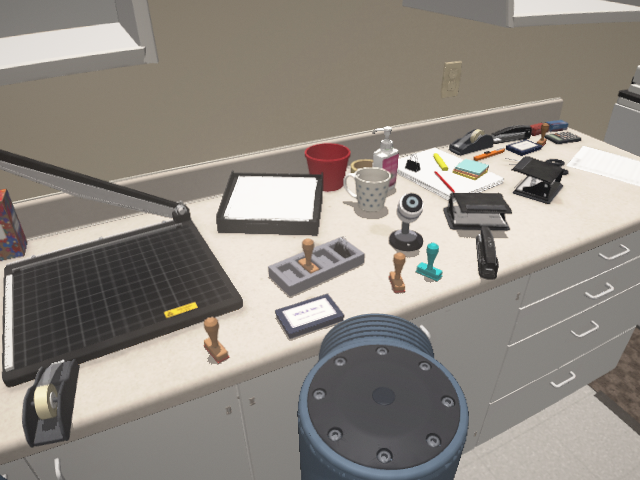

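View pics/top0.png

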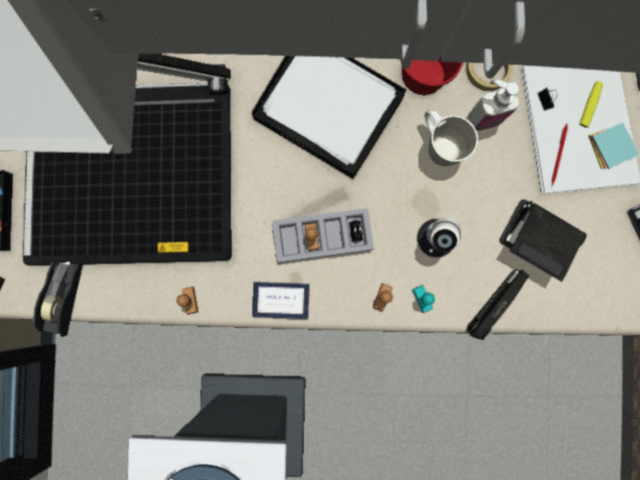

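Candidates: orange-brown stamps at scene (215,338)/top (187,300) = left, scene (398,270)/top (384,297) = right, racked one at scene (308,255)/top (312,236). The turquoise one at scene (430,262)/top (425,298) is the decoy, and a further brown one at scene (543,130) is far off and not meant. The free pockets are at top (288,240) and (333,235), the clip is at (356,230), and the camera at (440,238).

```bash
cat > meas.py <<'E'
from h import *
def load(n): return dict(np.load(n))
if __name__=="__main__":
    T=load("top0.npz");S=load("scene0.npz");Wt,Ws=cloud(T),cloud(S)
    for nm,im,W,boxes in(("top",T["image"],Wt,dict(L=(165,275,210,325),Rr=(365,275,402,322),K=(298,215,326,256))),("scene",S["image"],Ws,dict(L=(195,310,235,365),Rr=(383,248,410,297),K=(292,232,325,272)))):
        hsv=cv2.cvtColor(im,cv2.COLOR_RGB2HSV)
        for k,(a,b,c,d) in boxes.items():
            m=(hsv[b:d,a:c,1]>100)&(hsv[b:d,a:c,0]<22);P=W[b:d,a:c][m];P=P[~np.isnan(P[:,0])]
            kn=P[P[:,2]>(.06 if k!="K" else .068)];ft=P[(P[:,2]>(.004 if k!="K" else .009))&(P[:,2]<(.02 if k!="K" else .029))]
            z=np.percentile(P[:,2],99)
            r=cv2.minAreaRect((ft[:,:2]*1000).astype(np.float32)) if len(ft)>5 else None
            print(nm,k,len(P),"ztop",z.round(4),"knob",kn.mean(0).round(4),np.ptp(kn,0).round(3),len(kn),"foot",r)
    for nm,W,im in(("top",Wt,T["image"]),("scene",Ws,S["image"])):
        a,b,c,d=(265,200,380,268) if nm=="top" else (262,230,372,295)
        P=W[b:d,a:c].reshape(-1,3);g=im[b:d,a:c].reshape(-1,3).astype(int);ok=(abs(P[:,2]-.026)<.005)&(np.ptp(g,1)<30) if False else (abs(P[:,2]-.026)<.005)&((g.max(1)-g.min(1))<30)
        print(nm,"rack",cv2.minAreaRect((P[ok][:,:2]*1000).astype(np.float32)),ok.sum(),np.median(P[ok][:,2]))
        a,b,c,d=(410,210,470,265) if nm=="top" else (385,185,428,255)
        P=W[b:d,a:c].reshape(-1,3);
        f=P[(P[:,2]>.004)&(P[:,2]<.02)];h=P[(P[:,2]>.07)&(P[:,2]<.15)]
        print(nm,"foot circle",cv2.minEnclosingCircle((f[:,:2]*1000).astype(np.float32)),"head",h.mean(0),h.min(0),h.max(0))
        a,b,c,d=(250,280,312,322) if nm=="top" else (270,290,348,338)
        P=W[b:d,a:c].reshape(-1,3);f=P[abs(P[:,2]-.015)<.004];print("pad",cv2.minAreaRect((f[:,:2]*1000).astype(np.float32)))
    i=cv2.resize(S["image"][180:360,190:450],None,fx=3,fy=3,interpolation=cv2.INTER_CUBIC)[...,::-1]
    cv2.imwrite("pics/crop1.png",i)
E
python3 meas.py
```

```text
top L 349 ztop 0.0793 knob [0.4316 0.0392 0.0733] [0.023 0.022 0.02 ] 130 foot ((431.0497741699219, 40.801883697509766), (50.21648406982422, 21.656082153320312), 13.089101791381836)
top Rr 293 ztop 0.0794 knob [ 0.4493 -0.3436  0.0738] [0.023 0.02  0.019] 123 foot ((448.6706237792969, -344.30413818359375), (19.705841064453125, 49.895381927490234), 69.65707397460938)
top K 267 ztop 0.0883 knob [ 0.5651 -0.1995  0.0819] [0.023 0.021 0.019] 124 foot ((565.7893676757812, -199.2261199951172), (51.61867141723633, 20.102157592773438), 9.288880348205566)
scene L 296 ztop 0.0775 knob [0.4254 0.0442 0.0719] [0.018 0.021 0.017] 127 foot ((455.75128173828125, 44.04661560058594), (104.19931030273438, 27.941665649414062), 1.8134011030197144)
scene Rr 187 ztop 0.0783 knob [ 0.4429 -0.3414  0.0717] [0.017 0.021 0.019] 92 foot ((445.44268798828125, -343.1672668457031), (21.415584564208984, 50.41046142578125), 70.75816345214844)
scene K 110 ztop 0.0859 knob [ 0.56   -0.1968  0.0825] [0.016 0.016 0.009] 46 foot ((564.1317138671875, -198.49951171875), (49.983951568603516, 18.55243682861328), 12.84054183
[... 187 characters left out ...]
32373046875), 76.4255599975586) head [ 0.5667422  -0.44731183  0.11421749] [ 0.53521843 -0.48229087  0.07433826] [ 0.60223241 -0.42041299  0.13263133]
pad ((437.70379638671875, -141.08326721191406), (112.56061553955078, 70.38848114013672), 89.40035247802734)
scene rack ((568.605712890625, -222.07765197753906), (87.4306411743164, 196.77413940429688), 9.354791641235352) 1449 0.025620480736760633
scene foot circle ((664.5199584960938, -542.6902465820312), 169.9566650390625) head [ 0.55277409 -0.43737186  0.10489008] [ 0.44484291 -0.49443964  0.07012102] [ 0.72306397 -0.33860244  0.13176934]
pad ((459.1138610839844, -141.4446258544922), (114.01744842529297, 119.5398178100586), 89.31232452392578)
```

View pics/crop1.png

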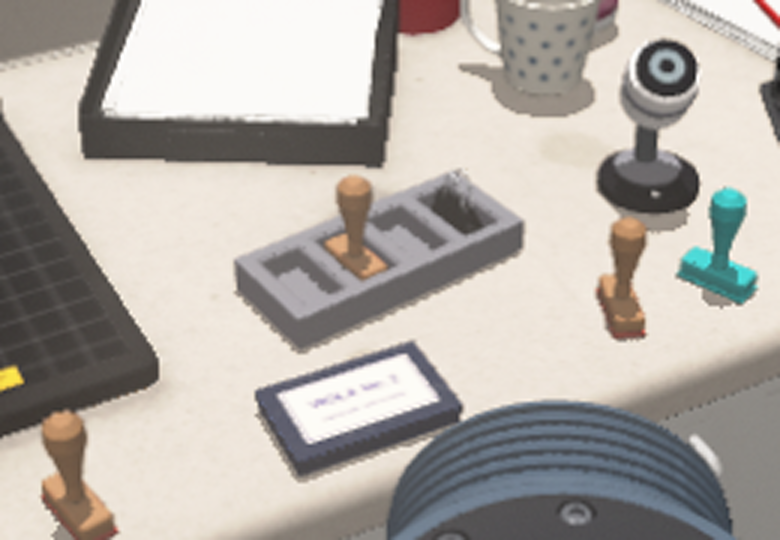

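The crop shows the left stamp at about scene (215,338), the right one at (398,270), turquoise beside it, and the racked stamp in the second pocket from the left. The clip is in the rightmost pocket. The sizes and heights match the description (knob top 79 mm, rack 84 x 194 mm at z = 26 mm). Next I fit the lens head and work out the first move.

```bash
cat > to.py <<'E'
# to.py x y z az [tilt_heading_deg lens]: shift in present tool axes /40mm, turn /90deg
from h import *; import sys
def rot_down(az):   # tool y along az (deg), z down
    a=np.radians(az);y=np.array([np.cos(a),np.sin(a),0]);z=np.array([0,0,-1.]);return np.stack([np.cross(y,z),y,z],1)
def plan(p,Rt):
    s=telemetry.sense();Rc=R.from_quat(s["tool_rot"]).as_matrix()
    print("t",round(s["t"],2),"tcp",s["tcp_pos"].round(4),"gap",round(s["finger_gap"],3),"grip",round(float(s["gripper_force"]),1),"q",np.degrees(s["q"]).round(1),"F",s["force"].round(1))
    if p is None:return
    d=np.array(p)-s["tcp_pos"];rv=R.from_matrix(Rc.T@Rt).as_rotvec()
    print("shift now-axes",(Rc.T@d/.04).round(3),"turn",(rv/(np.pi/2)).round(4),"| shift after-turn axes",(Rt.T@d/.04).round(3))
if __name__=="__main__":
    if len(sys.argv)<2: plan(None,None)
    else:
        x,y,z,az=map(float,sys.argv[1:]);plan([x,y,z],rot_down(az))
E
python3 to.py .4313 .0408 .15 13
python3 - <<'E'
from meas import *
from scipy.optimize import least_squares
D=[]
for n,(a,b,c,d) in(("top",(410,210,470,265)),("scene",(385,185,428,255))):
    W=cloud(load(n+"0.npz"))[b:d,a:c].reshape(-1,3)
    P=W[(W[:,2]>.085)&(W[:,2]<.145)&(np.hypot(W[:,0]-.57,W[:,1]+.45)<.06)];D.append(P)
    F=W[(W[:,2]>.004)&(W[:,2]<.025)&(np.hypot(W[:,0]-.58,W[:,1]+.46)<.06)];print(n,len(P),"foot",len(F),F.mean(0),F.min(0),F.max(0))
D.append(np.vstack(D))
for P in D:
  for h0 in(2.,2.5,3.):
    def f(v):
        h=v[0];e=np.radians(55);d=np.array([np.cos(e)*np.cos(h),np.cos(e)*np.sin(h),np.sin(e)])
        q=P-np.array([v[1],v[2],.118]);s=q@d;r=np.linalg.norm(q-np.outer(s,d),axis=1)
        dr=r-.027;ds=np.maximum(s,-.056-s)
        return np.where((dr<0)|(ds<0),np.maximum(dr,ds),np.hypot(dr,ds))
    o=least_squares(f,[h0,.56,-.445],loss="soft_l1",f_scale=.002);print(np.degrees(o.x[0]),o.x[1:],np.median(abs(f(o.x))))
E
```

```text
t 0.1 tcp [0.2232 0.5831 0.2304] gap 1.002 grip 0.0 q [ 58.8  30.3  82.2   0.   67.7 -10.2] F [-0.   0.5  0.4]
shift now-axes [ -9.709 -10.795   2.028] turn [-1.200e-03  4.000e-04  6.227e-01] | shift after-turn axes [-14.38    2.02    2.011]
top 840 foot 561 [ 0.56591328 -0.43764475  0.01145356] [ 0.52778669 -0.5158862   0.00402513] [ 0.62600153 -0.4017975   0.02227091]
scene 525 foot 580 [ 0.56457665 -0.44682451  0.0132575 ] [ 0.53001598 -0.49184284  0.00403351] [ 0.61008034 -0.41080743  0.02475938]
155.79028041204958 [ 0.55268911 -0.44518617] 0.0011671767103480037
155.89666299321243 [ 0.55266758 -0.44521452] 0.0011697466151856849
155.79028482583183 [ 0.55268911 -0.44518618] 0.0011671771289448098
155.83161634790034 [ 0.55432873 -0.44505112] 0.0012211689242281887
155.83138519867228 [ 0.55432876 -0.44505105] 0.0012211931971097927
155.83157936807478 [ 0.55432873 -0.44505111] 0.0012211728068113915
155.67213430903263 [ 0.55321419 -0.4451855 ] 0.0012179308252074355
155.6721343232236 [ 0.55321419 -0.4451855 ] 0.0012179308299134952
155.67213432095934 [ 0.55321419 -0.4451855 ] 0.0012179308301653936
```

Lens: glass centre (0.553, -0.445, 0.118) and heading 155.7°, with both cameras agreeing to 2 mm. Moving above the left stamp.

```bash
python3 -m crank '-.81 -.9 .17 0 0 0; -.81 -.9 .17 0 0 0; -.81 -.9 .17 0 0 0; -.81 -.9 .17 0 0 0; -.81 -.9 .17 0 0 0' 0 60
python3 -m crank '-.81 -.9 .17 0 0 0; -.81 -.9 .17 0 0 0; -.81 -.9 .17 0 0 0; -.81 -.9 .17 0 0 0; -.81 -.9 .17 0 0 0'
python3 -m crank '-.81 -.9 .17 0 0 0; -.81 -.9 .17 0 0 0; 0 0 0 0 0 .078; 0 0 0 0 0 .078; 0 0 0 0 0 .078'
python3 -m crank '0 0 0 0 0 .078; 0 0 0 0 0 .078; 0 0 0 0 0 .078; 0 0 0 0 0 .078; 0 0 0 0 0 .078'
python3 to.py .4313 .0408 .038 13
```

```text
t: 0.6
tcp_pos: [0.3105, 0.3558, 0.1969]
tool_rot: [0.181, 0.983, -0.0, 0.0]
force: [1.7, -0.7, -0.4]
finger_gap: 0.503
gripper_force: 0.0
t: 1.1
tcp_pos: [0.3976, 0.1297, 0.163]
tool_rot: [0.182, 0.983, 0.0, 0.0]
force: [0.3, 0.9, -0.4]
finger_gap: 0.499
gripper_force: 0.0
t: 1.6
tcp_pos: [0.432, 0.0403, 0.1494]
tool_rot: [0.362, 0.932, -0.0, -0.001]
force: [0.5, -0.3, -0.1]
finger_gap: 0.499
gripper_force: 0.0
t: 2.1
tcp_pos: [0.4319, 0.0412, 0.1496]
tool_rot: [0.625, 0.78, -0.0, -0.0]
force: [-0.3, 1.0, -0.6]
finger_gap: 0.501
gripper_force: 0.0
t 2.1 tcp [0.4319 0.0412 0.1496] gap 0.501 grip 0.0 q [ -9.4  23.9 113.5  -0.   42.6 -22. ] F [-0.3  1.  -0.6]
shift now-axes [-0.006 -0.015  2.789] turn [-0.0003 -0.0001 -0.0045] | shift after-turn axes [-0.006 -0.017  2.789]
```

```bash
python3 -m crank '0 0 .7 0 0 0; 0 0 .7 0 0 0; 0 0 .7 0 0 0; 0 0 .69 0 0 0; 0 0 0 0 0 0'
python3 -m crank '0 0 0 0 0 0; 0 0 0 0 0 0; 0 0 0 0 0 0; 0 0 0 0 0 0; 0 0 0 0 0 0' -1 60
python3 -m crank '0 0 -.6 0 0 0; 0 0 -.8 0 0 0; 0 0 -.8 0 0 0; 0 0 -.6 0 0 0; 0 0 0 0 0 0'
python3 to.py .5591 -.1554 .10 9.3
python3 - <<'E'
from h import *
T=snapshot("top");save("t1.png",T["image"][190:330,150:410],3)
W=cloud(T);P=W[270:325,160:225];P=P[P[:,:,2]>.07];print(len(P))
E
```

```text
t: 2.6
tcp_pos: [0.4301, 0.0414, 0.0355]
tool_rot: [0.623, 0.782, -0.002, -0.003]
force: [0.2, 0.2, 0.1]
finger_gap: 0.502
gripper_force: 0.0
t: 3.1
tcp_pos: [0.4325, 0.0411, 0.0389]
tool_rot: [0.623, 0.782, 0.0, 0.001]
force: [0.5, -0.4, -0.7]
finger_gap: 0.26
gripper_force: 58.6
t: 3.6
tcp_pos: [0.4341, 0.0409, 0.1531]
tool_rot: [0.623, 0.782, 0.002, 0.003]
force: [-0.6, 0.0, -0.4]
finger_gap: 0.26
gripper_force: 58.9
t 3.6 tcp [0.4341 0.0409 0.1531] gap 0.26 grip 58.9 q [ -9.4  23.5 113.3   0.   42.8 -22.3] F [-0.6  0.  -0.4]
shift now-axes [-5.479  1.942  1.357] turn [0.0046 0.0017 0.04  ] | shift after-turn axes [-5.349  2.291  1.328]
976
```

View pics/t1.png

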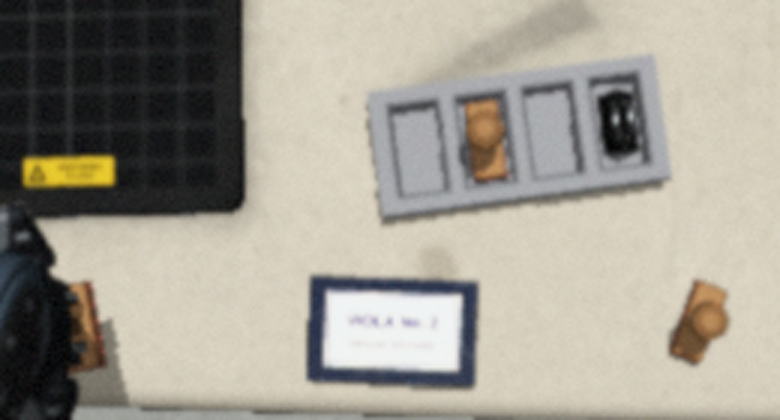

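The left stamp is gripped (22 mm gap, 59 N) and lifted; the rack and clip are undisturbed, with pocket A free at crop (418,150).

```bash
python3 -m crank '-.7 .25 .1 0 0 0; -.9 .32 .2 0 0 0; -.9 .32 .2 0 0 0; -.9 .32 .2 0 0 0; -.9 .32 .2 0 0 0'
python3 -m crank '-.7 .25 .2 0 0 0; -.48 .16 .2 0 0 0; 0 0 0 0 0 .04; 0 0 0 0 0 0; 0 0 0 0 0 0'
python3 to.py .5591 -.1554 .048 9.3
```

```text
t: 4.15
tcp_pos: [0.5296, -0.1138, 0.1121]
tool_rot: [0.623, 0.782, -0.0, -0.002]
force: [0.2, 0.4, -0.1]
finger_gap: 0.262
gripper_force: 58.8
t: 4.65
tcp_pos: [0.5554, -0.1546, 0.0968]
tool_rot: [0.647, 0.762, -0.0, -0.002]
force: [-0.7, -0.3, -0.5]
finger_gap: 0.261
gripper_force: 58.8
t 4.65 tcp [ 0.5554 -0.1546  0.0968] gap 0.261 grip 58.8 q [-26.7  37.2  95.4   0.   47.6 -36. ] F [-0.7 -0.3 -0.5]
shift now-axes [-0.038  0.091  1.219] turn [-0.0016 -0.0012  0.0005] | shift after-turn axes [-0.035  0.088  1.219]
```

```bash
python3 -m crank '-.04 .09 .2 0 0 0; 0 0 .2 0 0 0; 0 0 0 0 0 0; 0 0 0 0 0 0; 0 0 0 0 0 0'
python3 to.py .5591 -.1554 .048 9.3; sleep .1; python3 to.py .5591 -.1554 .048 9.3
```

```text
t: 5.15
tcp_pos: [0.5604, -0.1561, 0.0822]
tool_rot: [0.647, 0.762, 0.0, 0.0]
force: [0.2, 0.2, -1.2]
finger_gap: 0.265
gripper_force: 58.8
t 5.15 tcp [ 0.5604 -0.1561  0.0822] gap 0.265 grip 58.8 q [-26.6  38.7  95.2  -0.   46.1 -35.9] F [ 0.2  0.2 -1.2]
shift now-axes [ 0.022 -0.03   0.855] turn [0.0001 0.0001 0.0001] | shift after-turn axes [ 0.022 -0.03   0.855]
t 5.15 tcp [ 0.5604 -0.1561  0.0822] gap 0.265 grip 58.8 q [-26.6  38.7  95.2  -0.   46.1 -35.9] F [ 0.2  0.2 -1.2]
shift now-axes [ 0.022 -0.03   0.855] turn [0.0001 0.0001 0.0001] | shift after-turn axes [ 0.022 -0.03   0.855]
```

Within about 1.5 mm. Down to just above the pocket floor.

```bash
python3 -m crank '.02 -.03 .2 0 0 0; 0 0 .25 0 0 0; 0 0 .25 0 0 0; 0 0 .15 0 0 0; 0 0 0 0 0 0'
python3 -m crank '0 0 0 0 0 0; 0 0 0 0 0 0; 0 0 0 0 0 0; 0 0 0 0 0 0; 0 0 0 0 0 0'
python3 to.py .5591 -.1554 .047 9.3
```

```text
t: 5.65
tcp_pos: [0.5586, -0.1555, 0.047]
tool_rot: [0.648, 0.762, -0.0, -0.001]
force: [-0.7, 0.1, 0.4]
finger_gap: 0.266
gripper_force: 58.9
t: 6.15
tcp_pos: [0.5592, -0.1557, 0.0482]
tool_rot: [0.648, 0.762, 0.0, 0.0]
force: [-0.0, 0.3, -0.4]
finger_gap: 0.262
gripper_force: 58.9
t 6.15 tcp [ 0.5592 -0.1557  0.0482] gap 0.262 grip 58.9 q [-26.6  41.8  96.1   0.   42.  -35.9] F [-0.   0.3 -0.4]
shift now-axes [ 0.007 -0.001  0.031] turn [ 0.0002  0.0001 -0.0002] | shift after-turn axes [ 0.007 -0.001  0.031]
```

```bash
python3 -m crank '0 0 .03 0 0 0; 0 0 0 0 0 0; 0 0 0 0 0 0; 0 0 0 0 0 0; 0 0 0 0 0 0' 0 60
python3 -m crank '0 0 -.5 0 0 0; 0 0 -.8 0 0 0; 0 0 -.8 0 0 0; 0 0 -.5 0 0 0; 0 0 0 0 0 0'
python3 to.py .4492 -.3445 .15 -20
```

```text
t: 6.65
tcp_pos: [0.5591, -0.1556, 0.047]
tool_rot: [0.648, 0.762, 0.0, 0.0]
force: [0.0, -0.2, 0.0]
finger_gap: 0.506
gripper_force: 0.0
t: 7.15
tcp_pos: [0.5611, -0.1566, 0.1541]
tool_rot: [0.648, 0.762, 0.001, 0.003]
force: [0.5, 0.1, 0.0]
finger_gap: 0.502
gripper_force: 0.0
t 7.15 tcp [ 0.5611 -0.1566  0.1541] gap 0.502 grip 0.0 q [-26.6  32.5  92.8   0.   54.3 -35.9] F [0.5 0.1 0. ]
shift now-axes [-4.185 -3.521  0.099] turn [0.0043 0.0016 0.3254] | shift after-turn axes [-5.373 -1.023  0.102]
```

```bash
python3 -m crank '-.7 -.59 .02 0 0 0; -.7 -.59 .02 0 0 0; -.7 -.59 .02 0 0 0; -.7 -.59 .02 0 0 0; -.7 -.59 .02 0 0 0'
python3 -m crank '-.69 -.57 0 0 0 0; 0 0 0 0 0 .08; 0 0 0 0 0 .08; 0 0 0 0 0 .08; 0 0 0 0 0 .085'
python3 -m crank '0 0 0 0 0 0; 0 0 0 0 0 0; 0 0 0 0 0 0; 0 0 0 0 0 0; 0 0 0 0 0 0'
python3 to.py .4492 -.3445 .038 -20
python3 - <<'E'
from h import *
s=snapshot("scene");save("s2.png",s["image"][180:330,240:470],3)
E
```

```text
t: 7.65
tcp_pos: [0.4637, -0.3133, 0.1455]
tool_rot: [0.648, 0.762, 0.0, -0.001]
force: [0.2, -0.1, 0.4]
finger_gap: 0.498
gripper_force: 0.0
t: 8.15
tcp_pos: [0.4463, -0.3433, 0.1454]
tool_rot: [0.821, 0.571, -0.0, -0.001]
force: [-0.2, 0.2, 0.7]
finger_gap: 0.499
gripper_force: 0.0
t: 8.65
tcp_pos: [0.4472, -0.3437, 0.1468]
tool_rot: [0.819, 0.574, -0.0, -0.0]
force: [0.0, -0.6, -0.0]
finger_gap: 0.503
gripper_force: 0.0
t 8.65 tcp [ 0.4472 -0.3437  0.1468] gap 0.503 grip 0.0 q [-48.9  32.   95.5  -0.   52.5 -29. ] F [ 0.  -0.6 -0. ]
shift now-axes [-2.000e-03  5.500e-02  2.721e+00] turn [-0.0001 -0.      0.0009] | shift after-turn axes [-1.000e-03  5.500e-02  2.721e+00]
```

View pics/s2.png

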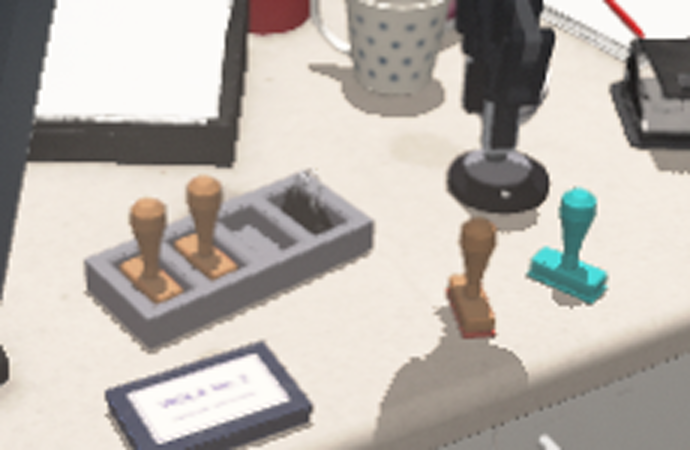

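The left stamp sits fully down and upright in the left pocket (crop (150,250)), and the right stamp is untouched under the gripper (crop (475,280)). Picking it up.

```bash
python3 -m crank '0 .05 .5 0 0 0; 0 0 .75 0 0 0; 0 0 .75 0 0 0; 0 0 .5 0 0 0; 0 0 .22 0 0 0'
python3 -m crank '0 0 0 0 0 0; 0 0 0 0 0 0; 0 0 0 0 0 0; 0 0 0 0 0 0; 0 0 0 0 0 0' -1 60
python3 to.py
python3 -m crank '0 0 -.6 0 0 0; 0 0 -.8 0 0 0; 0 0 -.8 0 0 0; 0 0 -.5 0 0 0; 0 0 0 0 0 0'
python3 to.py .5736 -.2443 .10 9.3
```

```text
t: 9.2
tcp_pos: [0.4482, -0.3435, 0.0362]
tool_rot: [0.819, 0.574, -0.0, -0.002]
force: [-0.1, 1.0, 0.3]
finger_gap: 0.498
gripper_force: 0.0
t: 9.7
tcp_pos: [0.4494, -0.3448, 0.0389]
tool_rot: [0.819, 0.574, 0.0, 0.001]
force: [0.1, -0.1, -0.8]
finger_gap: 0.264
gripper_force: 58.6
t 9.7 tcp [ 0.4494 -0.3448  0.0389] gap 0.264 grip 58.6 q [-48.8  42.1  98.5  -0.   39.4 -28.8] F [ 0.1 -0.1 -0.8]
t: 10.2
tcp_pos: [0.4506, -0.3461, 0.1496]
tool_rot: [0.819, 0.574, 0.0, 0.004]
force: [-0.1, -1.0, -0.4]
finger_gap: 0.261
gripper_force: 58.8
t 10.2 tcp [ 0.4506 -0.3461  0.1496] gap 0.261 grip 58.8 q [-48.8  31.9  95.1   0.   52.5 -28.8] F [-0.1 -1.  -0.4]
shift now-axes [3.446 2.012 1.24 ] turn [ 0.0036  0.0034 -0.3251] | shift after-turn axes [2.015 3.445 1.239]
```

```bash
python3 -m crank '.6 .4 0 0 0 0; .7 .4 0 0 0 0; .75 .4 0 0 0 0; .75 .4 0 0 0 0; .65 .4 0 0 0 0'
python3 -m crank '0 0 0 0 0 -.08; 0 0 0 0 0 -.08; 0 0 .3 0 0 -.08; 0 0 .4 0 0 -.085; 0 0 .5 0 0 0'
python3 -m crank '0 0 0 0 0 0; 0 0 0 0 0 0; 0 0 0 0 0 0; 0 0 0 0 0 0; 0 0 0 0 0 0'
python3 to.py .5736 -.2443 .048 9.3
```

```text
t: 10.7
tcp_pos: [0.5715, -0.2402, 0.1447]
tool_rot: [0.819, 0.574, -0.0, -0.001]
force: [1.5, -1.4, -0.8]
finger_gap: 0.264
gripper_force: 58.8
t: 11.2
tcp_pos: [0.5711, -0.2418, 0.0969]
tool_rot: [0.647, 0.763, -0.0, -0.0]
force: [0.2, -0.5, -1.8]
finger_gap: 0.262
gripper_force: 58.8
t: 11.7
tcp_pos: [0.5718, -0.2424, 0.099]
tool_rot: [0.648, 0.762, 0.0, 0.001]
force: [-0.2, -0.4, -0.3]
finger_gap: 0.258
gripper_force: 58.8
t 11.7 tcp [ 0.5718 -0.2424  0.099 ] gap 0.258 grip 58.8 q [-33.3  39.5  88.8  -0.   51.6 -42.5] F [-0.2 -0.4 -0.3]
shift now-axes [-0.054  0.035  1.275] turn [ 0.0008  0.0007 -0.0002] | shift after-turn axes [-0.055  0.037  1.275]
```

```bash
python3 -m crank '-.05 .03 .2 0 0 0; 0 0 .3 0 0 0; 0 0 0 0 0 0; 0 0 0 0 0 0; 0 0 0 0 0 0'
python3 to.py .5736 -.2443 .048 9.3
python3 -m crank '0 0 .2 0 0 0; 0 0 .25 0 0 0; 0 0 .2 0 0 0; 0 0 .12 0 0 0; 0 0 0 0 0 0'
python3 -m crank '0 0 0 0 0 0; 0 0 0 0 0 0; 0 0 0 0 0 0; 0 0 0 0 0 0; 0 0 0 0 0 0'
python3 to.py .5736 -.2443 .047 9.3
```

```text
t: 12.2
tcp_pos: [0.5729, -0.2438, 0.0779]
tool_rot: [0.648, 0.762, -0.0, -0.0]
force: [0.2, 0.4, -0.1]
finger_gap: 0.258
gripper_force: 58.8
t 12.2 tcp [ 0.5729 -0.2438  0.0779] gap 0.258 grip 58.8 q [-33.3  41.4  89.1   0.   49.6 -42.6] F [ 0.2  0.4 -0.1]
shift now-axes [-0.015  0.016  0.748] turn [-0.0001 -0.0001 -0.0002] | shift after-turn axes [-0.015  0.016  0.748]
t: 12.7
tcp_pos: [0.5725, -0.2437, 0.0465]
tool_rot: [0.648, 0.762, -0.0, -0.001]
force: [0.2, -0.4, 0.2]
finger_gap: 0.261
gripper_force: 58.9
t: 13.2
tcp_pos: [0.5729, -0.2439, 0.0474]
tool_rot: [0.648, 0.762, 0.0, 0.0]
force: [-0.0, -0.2, -0.6]
finger_gap: 0.263
gripper_force: 58.9
t 13.2 tcp [ 0.5729 -0.2439  0.0474] gap 0.263 grip 58.9 q [-33.3  44.   89.7  -0.   46.3 -42.6] F [-0.  -0.2 -0.6]
shift now-axes [-0.014  0.015  0.011] turn [ 0.0001  0.0001 -0.0002] | shift after-turn axes [-0.014  0.015  0.011]
```

```bash
python3 -m crank '0 0 .01 0 0 0; 0 0 0 0 0 0; 0 0 0 0 0 0; 0 0 0 0 0 0; 0 0 0 0 0 0' 0 60
python3 -m crank '0 0 -.5 0 0 0; 0 0 -.8 0 0 0; 0 0 -.8 0 0 0; 0 0 -.5 0 0 0; 0 0 0 0 0 0'
python3 -m crank '-.55 0 0 0 0 0; -.57 0 0 0 0 0; 0 0 0 0 0 0; 0 0 0 0 0 0; 0 0 0 0 0 0'
python3 - <<'E'
from h import *
s=snapshot("scene");save("s3.png",s["image"][200:320,240:430],4)
E
python3 to.py .566 -.1996 .047 9.3
```

```text
t: 13.7
tcp_pos: [0.5729, -0.2438, 0.0469]
tool_rot: [0.648, 0.762, 0.0, 0.0]
force: [-0.4, 0.8, -0.4]
finger_gap: 0.503
gripper_force: 0.0
t: 14.2
tcp_pos: [0.5749, -0.2451, 0.1544]
tool_rot: [0.648, 0.762, 0.0, 0.004]
force: [0.6, -0.2, 0.3]
finger_gap: 0.501
gripper_force: 0.0
t: 14.7
tcp_pos: [0.5792, -0.2867, 0.1498]
tool_rot: [0.647, 0.762, 0.0, -0.002]
force: [-1.2, -0.1, 0.2]
finger_gap: 0.503
gripper_force: 0.0
t 14.75 tcp [ 0.5794 -0.2867  0.1501] gap 0.502 grip 0.0 q [-36.2  37.3  82.9   0.   60.  -45.5] F [ 1.1 -0.6 -0. ]
shift now-axes [2.197 0.025 2.582] turn [-0.0009 -0.0012  0.0002] | shift after-turn axes [2.202 0.02  2.577]
```

View pics/s3.png

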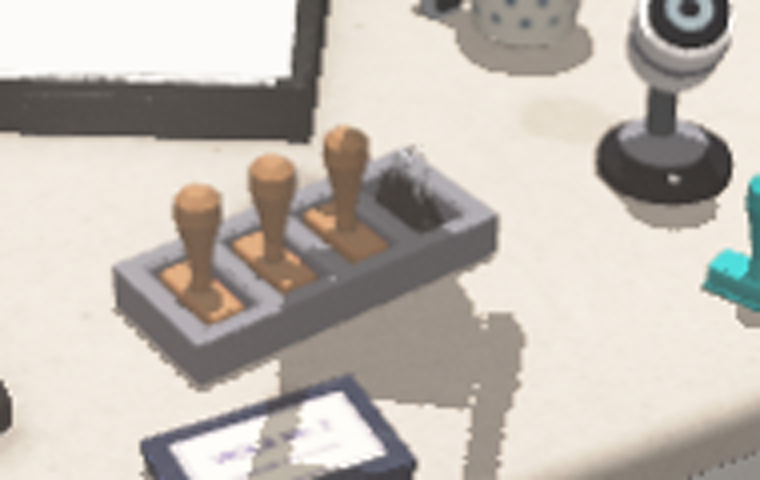

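All three stamps stand fully down in the pockets (knobs at crop (197,200), (272,170), (346,140)). My sideways step went the wrong way, above the clip and without contact, so I correct it now and grip the middle one.

```bash
python3 -m crank '.5 0 0 0 0 0; .6 0 0 0 0 0; .6 0 0 0 0 0; .5 .02 0 0 0 0; 0 0 0 0 0 0'
python3 -m crank '0 0 0 0 0 0; 0 0 0 0 0 0; 0 0 0 0 0 0; 0 0 0 0 0 0; 0 0 0 0 0 0'
python3 to.py .566 -.1996 .0465 9.3
```

```text
t: 15.25
tcp_pos: [0.5656, -0.1975, 0.1507]
tool_rot: [0.646, 0.763, 0.0, -0.001]
force: [0.4, -0.9, 0.8]
finger_gap: 0.5
gripper_force: 0.0
t: 15.75
tcp_pos: [0.5667, -0.2017, 0.1508]
tool_rot: [0.648, 0.762, -0.0, 0.0]
force: [-0.7, -0.1, -0.1]
finger_gap: 0.502
gripper_force: 0.0
t 15.75 tcp [ 0.5667 -0.2017  0.1508] gap 0.502 grip 0.0 q [-30.2  34.1  89.8  -0.   56.  -39.5] F [-0.7 -0.1 -0.1]
shift now-axes [ 0.054 -0.009  2.608] turn [ 0.      0.0001 -0.0007] | shift after-turn axes [ 0.054 -0.009  2.608]
```

```bash
python3 -m crank '.05 0 .5 0 0 0; 0 0 .7 0 0 0; 0 0 .7 0 0 0; 0 0 .5 0 0 0; 0 0 .2 0 0 0'
python3 -m crank '0 0 0 0 0 0; 0 0 0 0 0 0; 0 0 0 0 0 0; 0 0 0 0 0 0; 0 0 0 0 0 0' -1 110
python3 to.py
python3 -m crank '0 0 -.3 0 0 0; 0 0 -.4 0 0 0; 0 0 -.6 0 0 0; 0 0 -.8 0 0 0; 0 0 -.8 0 0 0'
python3 -m crank '0 0 -.8 0 0 0; 0 0 -.8 0 0 0; 0 0 -.4 0 0 0; 0 0 0 0 0 0; 0 0 0 0 0 0'
cat > fin.py <<'E'
from to import *
e,h=np.radians(55),np.radians(155.7);o=np.array([.553,-.445,.118])
d=np.array([np.cos(e)*np.cos(h),np.cos(e)*np.sin(h),np.sin(e)]);y=np.array([-np.sin(h),np.cos(h),0])
G=[]
for sg in(1,-1):
    G.append(np.stack([np.cross(sg*y,-d),sg*y,-d],1))
Rc=R.from_quat(telemetry.sense()["tool_rot"]).as_matrix()
Rt=min(G,key=lambda g:R.from_matrix(Rc.T@g).magnitude())
p=o+(.1+.0385)*d;print(p);plan(p,Rt)
E
python3 fin.py
```

```text
t: 16.25
tcp_pos: [0.5651, -0.1987, 0.0447]
tool_rot: [0.648, 0.762, -0.0, -0.002]
force: [-0.6, 0.4, 0.1]
finger_gap: 0.493
gripper_force: 0.0
t: 16.75
tcp_pos: [0.5668, -0.1993, 0.0477]
tool_rot: [0.648, 0.762, 0.0, 0.001]
force: [-0.1, 0.2, -1.6]
finger_gap: 0.251
gripper_force: 107.5
t 16.75 tcp [ 0.5668 -0.1993  0.0477] gap 0.251 grip 107.5 q [-30.   42.8  93.1   0.   43.9 -39.3] F [-0.1  0.2 -1.6]
t: 17.25
tcp_pos: [0.5661, -0.1989, 0.1647]
tool_rot: [0.648, 0.762, -0.0, -0.0]
force: [0.7, -0.9, -0.8]
finger_gap: 0.252
gripper_force: 107.5
t: 17.75
tcp_pos: [0.566, -0.1988, 0.2433]
tool_rot: [0.648, 0.762, 0.0, 0.0]
force: [-0.3, -0.2, -1.0]
finger_gap: 0.252
gripper_force: 107.5
[ 0.48059782 -0.41230916  0.23145256]
t 17.75 tcp [ 0.566  -0.1988  0.2433] gap 0.252 grip 107.5 q [-30.   27.5  85.1  -0.   67.4 -39.3] F [-0.3 -0.2 -1. ]
shift now-axes [-4.922 -2.968  0.296] turn [-0.1912 -0.3563 -0.6066] | shift after-turn axes [-0.036 -5.742  0.386]
```

```bash
python3 -m crank '-.4 -.24 .02 0 0 0; -.6 -.36 .04 0 0 0; -.65 -.4 .04 0 0 0; -.65 -.4 .04 0 0 0; -.65 -.4 .04 0 0 0'
python3 -m crank '-.65 -.4 .04 0 0 0; -.65 -.4 .04 0 0 0; -.45 -.25 .02 0 0 0; -.22 -.12 .02 0 0 0; 0 0 0 0 0 0'
python3 -m crank '0 0 0 -.019 -.036 -.061; 0 0 0 -.019 -.036 -.061; 0 0 0 -.019 -.036 -.061; 0 0 0 -.019 -.036 -.061; 0 0 0 -.019 -.036 -.061'
python3 fin.py
```

```text
t: 18.25
tcp_pos: [0.5129, -0.3272, 0.2336]
tool_rot: [0.647, 0.762, 0.0, -0.002]
force: [-0.1, 0.4, -0.2]
finger_gap: 0.251
gripper_force: 107.6
t: 18.75
tcp_pos: [0.4803, -0.413, 0.2299]
tool_rot: [0.648, 0.761, 0.0, -0.001]
force: [-0.4, -0.0, -0.5]
finger_gap: 0.257
gripper_force: 107.6
t: 19.25
tcp_pos: [0.4817, -0.4101, 0.231]
tool_rot: [0.438, 0.885, -0.034, 0.155]
force: [1.0, 0.1, -0.6]
finger_gap: 0.25
gripper_force: 107.6
[ 0.48059782 -0.41230916  0.23145256]
t 19.25 tcp [ 0.4817 -0.4101  0.231 ] gap 0.25 grip 107.6 q [-52.6  24.8  95.3   6.4  42.3 -94. ] F [ 1.   0.1 -0.6]
shift now-axes [-0.03  -0.054 -0.006] turn [-0.0947 -0.1764 -0.2977] | shift after-turn axes [-0.004 -0.061 -0.009]
```

```bash
python3 -m crank '0 0 0 -.019 -.035 -.06; 0 0 0 -.019 -.035 -.06; 0 0 0 -.019 -.035 -.06; 0 0 0 -.019 -.035 -.06; 0 0 0 -.019 -.035 -.06'
python3 -m crank '0 0 0 0 0 0; 0 0 0 0 0 0; 0 0 0 0 0 0; 0 0 0 0 0 0; 0 0 0 0 0 0'
python3 fin.py
python3 - <<'E'
from h import *
s=snapshot("scene");save("s4.png",s["image"][120:300,250:490],3);np.savez("s4.npz",**s)
s=snapshot("top");save("t4.png",s["image"][180:330,260:500],3);np.savez("t4.npz",**s)
E
```

```text
t: 19.75
tcp_pos: [0.4821, -0.4092, 0.2306]
tool_rot: [0.225, 0.932, -0.057, 0.279]
force: [-0.1, 0.3, -0.9]
finger_gap: 0.251
gripper_force: 107.6
t: 20.25
tcp_pos: [0.4819, -0.4114, 0.2308]
tool_rot: [0.228, 0.931, -0.058, 0.278]
force: [-0.1, 0.4, -0.2]
finger_gap: 0.247
gripper_force: 107.6
[ 0.48059782 -0.41230916  0.23145256]
t 20.25 tcp [ 0.4819 -0.4114  0.2308] gap 0.247 grip 107.6 q [ -58.9   23.3  105.5   39.3   28.3 -152.7] F [-0.1  0.4 -0.2]
shift now-axes [ 0.008 -0.034 -0.024] turn [-0.0077 -0.0215 -0.0331] | shift after-turn axes [ 0.009 -0.034 -0.025]
```

View pics/s4.png

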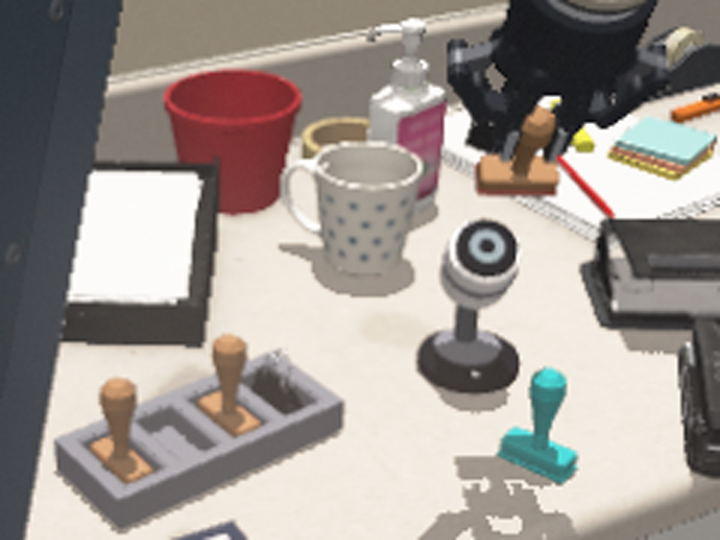

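View pics/t4.png

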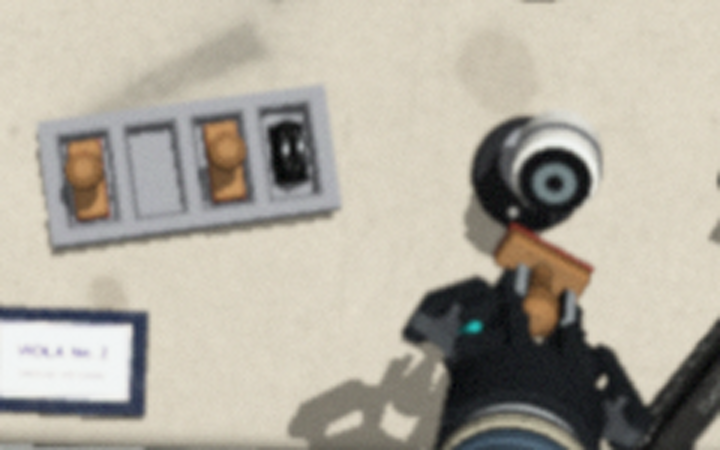

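The stamp hangs in front of the lens (scene crop (520,170), top crop (545,265)), the other two stand in their pockets, and the clip and pad have not moved. I trim the remaining 3.6° and measure the stamp itself.

```bash
python3 -m crank '0 -.03 -.02 -.004 -.011 -.016; 0 0 0 -.004 -.011 -.016; 0 0 0 0 0 0; 0 0 0 0 0 0; 0 0 0 0 0 0'
python3 -m crank '0 0 0 0 0 0; 0 0 0 0 0 0; 0 0 0 0 0 0; 0 0 0 0 0 0; 0 0 0 0 0 0'
cat > chk.py <<'E'
from fin import *
from scipy.optimize import least_squares
Q=[]
for n,(a,b,c,d_) in(("scene",(400,145,445,190)),("top",(415,245,465,300))):
    s=snapshot(n);W=cloud(s)[b:d_,a:c];hsv=cv2.cvtColor(s["image"],cv2.COLOR_RGB2HSV)[b:d_,a:c]
    P=W[(hsv[...,1]>100)&((hsv[...,0]<22)|(hsv[...,0]>170))];Q.append(P[(P[:,2]>.15)&(P[:,2]<.3)])
P=np.vstack(Q);L=(P-o)@np.stack([np.cross(y,d),y,d],1)   # lens frame
L=L[(abs(L[:,0])<.06)&(abs(L[:,1])<.06)&(L[:,2]>.06)&(L[:,2]<.2)]
# sdf of foot box (25x53x16) + knob cylinder-ish, only foot used
def f(v):
    q=R.from_rotvec(v[3:]).inv().apply(L-v[:3]);q=q[:]
    a=abs(q-[0,0,.008])-np.array([.0125,.0265,.008])
    o_=np.linalg.norm(np.maximum(a,0),axis=1)+np.minimum(a.max(1),0)
    return np.where(q[:,2]<.022,o_,0)
r=least_squares(f,[0,0,.1,0,0,0],loss="soft_l1",f_scale=.0015)
print([len(q) for q in Q],"lens-frame face mm",(r.x[:3]*1000).round(1),"rot rad",r.x[3:].round(3),"med",np.median(abs(f(r.x))))
print("knob",L[L[:,2]>.155].mean(0),"zmax",np.percentile(L[:,2],99.5))
E
python3 chk.py
```

```text
t: 20.85
tcp_pos: [0.4806, -0.4126, 0.2313]
tool_rot: [0.202, 0.932, -0.063, 0.294]
force: [0.3, 0.0, -1.9]
finger_gap: 0.246
gripper_force: 107.6
t: 21.35
tcp_pos: [0.4805, -0.4124, 0.2312]
tool_rot: [0.202, 0.932, -0.063, 0.294]
force: [-0.9, -0.4, -0.4]
finger_gap: 0.249
gripper_force: 107.6
[ 0.48059782 -0.41230916  0.23145256]
t 21.35 tcp [ 0.4805 -0.4124  0.2312] gap 0.249 grip 107.6 q [ -60.1   23.4  106.8   45.9   27.9 -162.7] F [-0.9 -0.4 -0.4]
shift now-axes [-0.004  0.004 -0.005] turn [ 0.0002  0.0002 -0.0012] | shift after-turn axes [-0.004  0.004 -0.005]
[415, 584] lens-frame face mm [ 0.3  1.  99.6] rot rad [ 0.006 -0.018 -0.017] med 0.0004601894609487867
knob [-0.00139548 -0.00019786  0.17144136] zmax 0.17887209559235207
```

The measured face is at (0.3, 1.0, 99.6) mm in the lens frame and square within 0.02 rad. The last joint is close to its limit, so I back it off by about 2°, settle, recheck and hand in.

```bash
python3 -m crank '0 0 0 0 0 .01; 0 0 0 0 0 .01; 0 0 0 0 0 0; 0 0 0 0 0 0; 0 0 0 0 0 0'
python3 -m crank '0 0 0 0 0 0; 0 0 0 0 0 0; 0 0 0 0 0 0; 0 0 0 0 0 0; 0 0 0 0 0 0'
python3 chk.py
python3 - <<'E'
from h import *
W=cloud(snapshot("top"));B=W[200:268,265:380].reshape(-1,3)
for n,c in(("A",(.5591,-.1554)),("B",(.5736,-.2443))):
    k=B[(np.hypot(B[:,0]-c[0],B[:,1]-c[1])<.02)&(B[:,2]>.068)];print(n,k.mean(0).round(4),k[:,2].max().round(4))
s=telemetry.sense();print(abs(s["qd"]).max())
E
```

```text
t: 21.95
tcp_pos: [0.4805, -0.4124, 0.2312]
tool_rot: [0.216, 0.929, -0.058, 0.295]
force: [0.5, 0.3, -1.3]
finger_gap: 0.253
gripper_force: 107.6
t: 22.45
tcp_pos: [0.4805, -0.4124, 0.2312]
tool_rot: [0.216, 0.929, -0.058, 0.295]
force: [0.1, -0.1, -0.8]
finger_gap: 0.25
gripper_force: 107.6
[ 0.48059782 -0.41230916  0.23145256]
t 22.45 tcp [ 0.4805 -0.4124  0.2312] gap 0.25 grip 107.6 q [ -60.1   23.4  106.8   45.9   27.9 -160.9] F [ 0.1 -0.1 -0.8]
shift now-axes [-0.005  0.004 -0.005] turn [ 0.0002  0.0002 -0.0213] | shift after-turn axes [-0.005  0.004 -0.005]
[422, 582] lens-frame face mm [ 0.4  0.9 99.3] rot rad [ 0.01   0.037 -0.031] med 0.0003622950020164689
knob [-1.41031465e-03  1.07748847e-04  1.71314924e-01] zmax 0.17851051249785674
A [ 0.5579 -0.1554  0.0812] 0.0883
B [ 0.5726 -0.2451  0.0814] 0.0909
0.0029853409478284606
```

```bash
python3 -c "
from station import manip;print(manip.sign_off())"
```

```text
the job is handed in; nothing more can be done
None
```

I handed the job in at about 22 s: both loose stamps are down in the two free pockets, and the racked one is held about 99 mm out on the lens's line of sight, square within about 0.05 rad. The clip and ink pad stayed where they were; the hand-in gave no pass or fail result.

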